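# Index the parts carousel and take off a tub cap of unknown thread

## Robot

A 6-joint arm with a two-finger parallel gripper is mounted at the origin on the work surface. World frame = base frame: x ahead of the robot, y to its left, z up, the work surface at z = 0. Lengths are in m, angles in degrees, forces in N, time in s.
With the tool pointing down it reaches from about 0.4 to 0.825 m from the base axis. Payload 7 kg.
Tool frame: the origin (TCP) lies midway between the tips of the shut fingers; the grasp point (between the pads) lies 19 mm behind it; z points along the fingers, y is the line along which they close (so a half turn about z gives the same grasp; the last joint's range is limited). The gripper opens to 88 mm and grips with 3 to 60 N. Pads are 19 mm wide; open, the fingers measure 130 mm over their backs; the gripper's body (78 mm by 193 mm) begins 47 mm behind the grasp point.
Start: joints at [80.449, 20.546, 0.682, 0, -70.136, -16.507], TCP at [0.297, 0.606, 0.227] pointing down, gripper open.
Joint ranges: [-176.03, 176.03], [-82.01, 121.73], [-58.28, 71.71], [-173.87, 95.51], [-174.79, -0.11], [-173.66, 173.66]. Speed limits (degrees/s): [136.94, 136.94, 172.46, 180, 180, 180].

## Interface

Orientations are given as [roll, pitch, yaw] about the fixed x, y, z axes, in that order (R = Rz(yaw) Ry(pitch) Rx(roll)).
In Python, from plant import r gives the robot as it stands. The module is installed in compiled form; this text tells all that it offers.
- The arm moves only by the tool play_rows, never from a script. Its argument "rows" is a list of rows, each an object with "slide": the shift along the tool's x, y, z as a fraction of full scale, a list of three; "delta_rot": the turn, a rotation vector about the tool's x, y, z as a fraction of full scale, a list of three; "fingers": the opening, from -1 (shut) to 1 (fully open). In form: [{"slide": [x, y, z], "delta_rot": [rx, ry, rz], "fingers": fingers}, ...]. A call has 1 to 8 rows; each row shifts and turns the commanded pose from where the row before left it, along the tool's axes as they then stand; what a row does not reach is not made up. Full scale, the value 1, is 0.15 m for a shift and 0.08 rad for a turn. A row lasts 1/8 s, in which the tool goes at most 62.5 mm and 10.7 degrees, less where a joint would pass 70% of its speed; a pose out of reach is approached as far as the arm can. A call with a number of a shift or a turn outside -1 to 1 is refused whole. A call with a gripper value outside its range is refused whole. The fingers move at their own pace and stop on an object; "squeeze" is the grip in N (left out, the last holds). Time passes only in rows, so rows that do not move let the fingers close. It gives the time, the measured TCP pose, the force, the opening and the grip force at its end, in the units of the state.
- r.get_state(): the state, without advancing time (a new reading comes with each control period).
- r.capture(name): name is "scene" or "top" or "wrist"; returns a dict with "image" (400x640x3 uint8, blue, green, red), "fx", "fy", "cx", "cy" (pixels), "R" (3x3) and "t" (3): a world point X has camera coordinates R X + t; the wrist camera has in their place "T_tool_cam" (4x4, takes a point from camera to tool coordinates, whose origin is the TCP and whose axes are the flange's). Camera axes: x right, y down, z forward; pixel columns grow to the right and rows downward; lengths in m; the calibration is good to about 2 mm. A picture is of the moment at which its call begins: read the wrist's pose just before it. There is no depth.
- r.close_job(): hands the job in; it is judged then, once.
The state is a dict: "time_s": time; "joints": joint angles; "qd": joint speeds; "joint_torque": joint torques, N m; "tcp_pos": TCP position; "eef_rot": TCP orientation; "contact_force": force on the tool from outside, world axes, zero at the start; "moment": the same for the moment, N m; "gripper_width": finger opening in m; "gripper_force": force on a finger pad.
Only numpy, scipy, OpenCV 4.12 (cv2) and the standard library are available. Lean on these libraries where they do the work, as an engineer would, in place of code of your own. Each camera call takes 0.05 s, during which the arm holds its last target. There are 200 camera calls.

## Task

Turn the parts carousel counter-clockwise (seen from above) by its peg until it clicks into its stop, which brings one of the two screw tubs to the front, nearest the robot. Then take the twist cap off that front tub: one tub has a right-hand thread and the other a left-hand one, so try the cap both ways to find how it loosens, and lift it well clear, a hand's breadth above the tub, leaving the tub in its holder, the other tub closed and everything round about undisturbed. Finish while still holding the cap up there, level and still, in the gripper.

Things in the scene. Friction and masses are not known exactly. Their poses are not given: they have to be found in the camera images.
- plate_center (a point): centre of the top of the carousel's round aluminium plate (300 mm across, top 30 mm above the table), on its vertical turning axis. It starts 1.17 to 1.67 rad short of its click stop and turns counter-clockwise from above; a sprung ball drops between two pins and centres it there. Friction 0.2 N m; entering or leaving the click takes about 1 N m (8 to 10 N at the peg)
- peg_top (a point): top centre of the carousel's upright steel handle peg: 16 mm diameter, stands 55 mm above the plate, 120 mm from the axis, turns with the plate; the tubs stand 80 mm from the axis, a quarter turn to either side of it. In the click stop the peg lies in the direction of front_mark's minus y from plate_center
- front_mark (a point): fixed point at plate-top height, 80 mm from the axis on the robot's side: the centre of the front tub's underside when the plate is in the click. Its x axis points from here to the turning axis, its y to the left of that, its z up; it does not turn with the plate
- tub_a: clear plastic tub of screws: square body 70 x 70 mm, 50 mm high, round neck above it to 72 mm; 0.4 kg. Origin: centre of its underside, z up, x and y along its sides. It stands loose in a square holder of the plate (rim 10 mm high, 1 mm play), which keeps it from turning but not from being lifted. Which tub comes to the front varies
- tub_b: second tub, the same outside as tub_a, in the holder across the plate; origin and axes alike. One tub has a right-hand thread (cap loosens counter-clockwise seen from above), the other a left-hand one; nothing outside shows which
- cap_a: grey twist cap of tub_a, 0.06 kg: round skirt 60 mm across, 21 mm high; on top a straight grip bar 44 mm long (along the cap's x), 14 mm thick, 24 mm high. Origin: centre of the skirt's lower rim, 57 mm above the tub's origin when closed; bar from 21 to 45 mm above the origin. It turns about z without rising
- cap_b: cap of tub_b, same shape and origin as cap_a. Both caps: closed, up to 0.2 rad of play, then a hard stop the tightening way (0.3 N m there is enough to tell); the loosening way they run nearly freely, are held down until about 0.75 rad, lift straight off from 0.8 to 1.3 rad (best 1.05), stop at 1.4
- tin: small aluminium tin, 36 mm diameter, 45 mm high, stands loose on the plate across from the peg, 115 mm from the axis, and rides round with it; origin: centre of its underside; to stay standing on the plate
- torch: loose bystander, to be left where it lies: white torch lying down, 150 mm long along x, head 44 mm; origin under its middle
- screwdriver: loose bystander, to be left where it lies: yellow-handled screwdriver lying along its x
- pliers: loose bystander, to be left where it lies: green-handled pliers, about 160 mm long, lying flat; origin at the pivot
- padlock: loose bystander, to be left where it lies: brass padlock 45 x 42 x 20 mm lying flat
- tape: loose bystander, to be left where it lies: black plastic reel, 90 mm across, 19 mm high; origin: centre of its underside
- fuse_box: loose bystander, to be left where it lies: cardboard box 90 x 60 x 37 mm; origin: centre of its underside
Not all that is in view belongs to the job. Leave any yellow look-alike of the cap_a alone.

How it is judged:
By the outcome, as a careful person would: the job done as asked, in the order asked, and still so for the second after the job is handed in, while the arm keeps its last pose, push and grip.
It also fails if it takes over 64 s, if anything falls off the work surface, if the arm or the gripper's body presses on something with over 40 N, if the wrist force passes 120 N, or if a joint passes its speed limit or range.

## Working session

There is one attempt and no reset: what is moved stays moved. The work goes in short steps, Python scripts to look and compute and a tool call to move; the robot and the scene stay as the last step left them, time stands still between calls to the robot, and variables do not carry over. Pictures are saved under pics/ and viewed, at most 10 in all, crops included, and the job is handed in when it is done.

Besides the shell and the picture viewer there is one more tool, called by a JSON object that holds its "name" and its "arguments", one argument or row to a line. play_rows: Moves the arm, as the interface text tells. Shift numbers are shares of 0.15 m and turn numbers shares of 0.08 rad, none past 1 either way. Its arguments: {"type":"object","properties":{"rows":{"type":"array"},"squeeze":{"type":"number"}},"required":["rows"]}

```bash
mkdir -p pics
python3 - <<'E'
from plant import r
import cv2,numpy as np,pickle
s=r.get_state();print(s)
for n in("scene","top"):
    c=r.capture(n);pickle.dump(c,open(n+'.pkl','wb'));cv2.imwrite(f'pics/{n}0.png',c['image'])
    print(n,c['fx'],c['cx'],c['cy'],(-c['R'].T@c['t']).round(3),c['R'].round(3).tolist())
E
```

```text
{'time_s': 0.0, 'joints': array([ 8.04467253e+01,  2.05916807e+01,  6.34088330e-01, -2.10099970e-02,
       -7.01362137e+01, -1.65067869e+01]), 'qd': array([ 0.01766856,  0.01152937, -0.08421597, -0.05045589, -0.03396241,
       -0.03466504]), 'joint_torque': array([ 2.79076034e-03, -5.82726574e+01,  2.93047732e+01,  6.99658647e+00,
        6.97416253e-03, -1.46059956e-04]), 'tcp_pos': array([0.29634111, 0.60592295, 0.22561951]), 'eef_rot': array([ 1.79904448e+02, -7.71901327e-03, -2.60672103e+01]), 'contact_force': array([-0.05794927,  0.42263787, -0.29166787]), 'moment': array([-0.00222972, -0.0239571 , -0.01777499]), 'gripper_force': 0.0, 'gripper_width': 0.08774055645492125}
scene 483.24578871568 313.67569727692864 201.3193318512945 [ 1.064 -1.036  0.977] [[0.886, 0.464, -0.003], [0.281, -0.541, -0.792], [-0.369, 0.701, -0.61]]
top 385.0266937554181 319.3437612357065 201.41823582530503 [ 0.437 -0.01   1.337] [[-0.015, -1.0, 0.011], [-0.998, 0.015, -0.068], [0.068, -0.012, -0.998]]
```

View pics/top0.png

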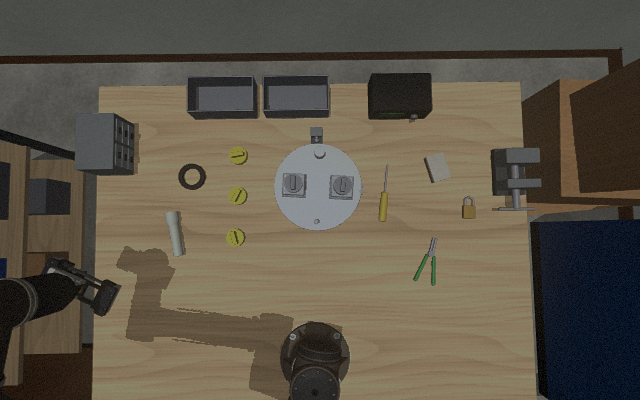

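View pics/scene0.png

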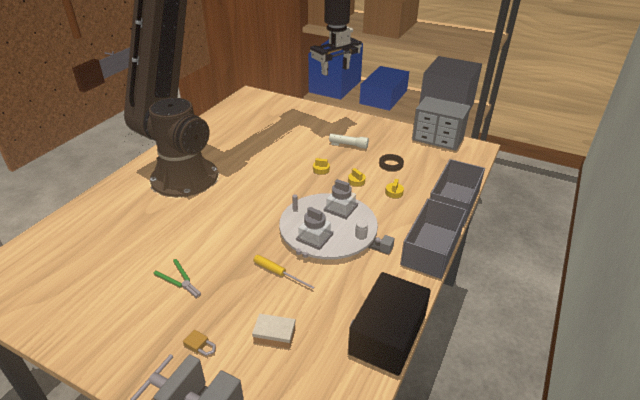

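Top view: carousel plate at about (318,187), with the peg at (317,222) on the robot side and the tin at (320,154). There is a grey-capped tub on the left at (293,184) and one on the right at (342,186).

Candidates for the cap:
- Grey left cap (293,184). A CCW quarter turn brings this one to the front, so I choose it.
- Grey right cap (342,186), which stays closed.
- Yellow look-alikes at (238,156), (237,195) and (235,237), to be left alone.

Candidates for the peg: the small bright disc at (317,222), or the larger tin at (320,154). The peg is the thin one.

```bash
cat > h.py <<'E'
import numpy as np,cv2,pickle
from scipy.spatial.transform import Rotation as Ro
def ray(c,uv,z,R=None,t=None):
    R=c['R'] if R is None else R; t=c['t'] if t is None else t
    d=R.T@np.array([(uv[0]-c['cx'])/c['fx'],(uv[1]-c['cy'])/c['fy'],1.]); o=-R.T@t
    return o+d*(z-o[2])/d[2]
def proj(c,X,R=None,t=None):
    R=c['R'] if R is None else R; t=c['t'] if t is None else t
    p=R@np.asarray(X)+t; return np.array([c['fx']*p[0]/p[2]+c['cx'],c['fy']*p[1]/p[2]+c['cy']])
def wrist(r):
    s=r.get_state(); c=r.capture('wrist')
    T=np.eye(4);T[:3,:3]=Ro.from_euler('xyz',s['eef_rot'],degrees=True).as_matrix();T[:3,3]=s['tcp_pos']
    W=np.linalg.inv(T@c['T_tool_cam']); c['R'],c['t']=W[:3,:3],W[:3,3]; return s,c
E
python3 - <<'E'
from h import *
c=pickle.load(open('top.pkl','rb'));im=c['image']
hsv=cv2.cvtColor(im,cv2.COLOR_BGR2HSV)
m=((hsv[...,1]<40)&(hsv[...,2]>60)).astype(np.uint8);m[:, :265]=0;m[:,375:]=0;m[:140]=0;m[240:]=0
cs,_=cv2.findContours(m,cv2.RETR_EXTERNAL,cv2.CHAIN_APPROX_NONE);k=max(cs,key=cv2.contourArea)
e=cv2.fitEllipse(cv2.convexHull(k));print(e)
P=ray(c,e[0],.03);print('plate',P, 'radius mm', e[1][0]/2/c['fx']*1.307, e[1][1]/2/c['fx']*1.307)
for n,uv,z in(('peg',(317,221.5),.085),('tin',(320,154),.075),('capL',(293,183),.132),('capR',(342,184.5),.132)):
    X=ray(c,uv,z);d=X-P;print(n,X.round(4),'r',np.hypot(*d[:2]).round(4),'ang',np.degrees(np.arctan2(d[1],d[0])).round(1))
s=pickle.load(open('scene.pkl','rb'))
a=cv2.resize(im[137:237,268:368],(500,500),interpolation=cv2.INTER_CUBIC)
b=cv2.resize(s['image'][165:265,268:388],None,fx=2.5,fy=2.5,interpolation=cv2.INTER_CUBIC)
o=np.zeros((500,800,3),np.uint8);o[:,:500]=a;o[:250,500:]=b;cv2.imwrite('pics/crop.png',o)
E
```

```text
((317.51800537109375, 185.97256469726562), (87.88211822509766, 88.22413635253906), 14.317126274108887)
plate [ 0.57901317 -0.02025243  0.03      ] radius mm 0.14916099374809424 0.14974149595718247
peg [ 0.4571 -0.0164  0.085 ] r 0.1219 ang 178.2
tin [ 0.6805 -0.0297  0.075 ] r 0.1019 ang -5.3
capL [0.5784 0.0575 0.132 ] r 0.0778 ang 90.4
capR [ 0.5715 -0.0966  0.132 ] r 0.0767 ang -95.6
```

View pics/crop.png

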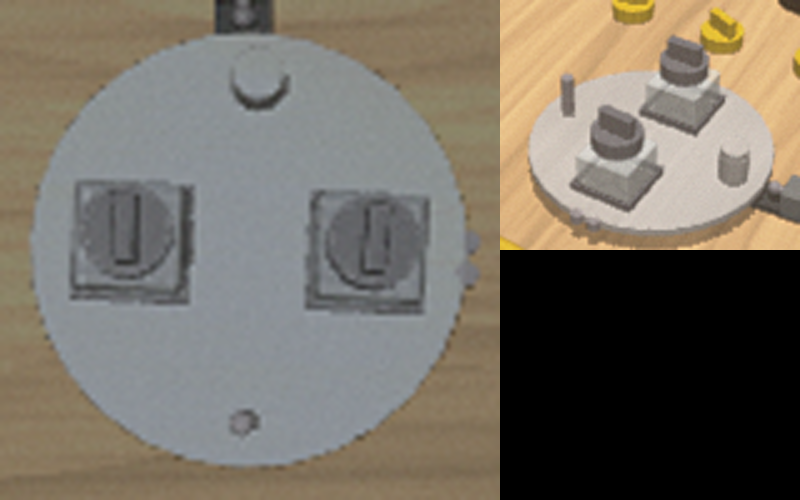

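The close crop confirms it. The peg (243,422) is the thin dark-topped pin at the front, the tin (258,75) is opposite, and both tubs have grey caps, with the left one coming to the front. The click pins are on the right rim at (470,255) and the ball post is at the top, so the turn is about 90°. I'll move over the peg and turn the tool so it closes tangentially with wrist range to spare.

{"name": "play_rows", "arguments": {
  "rows": [
    {"slide": [0.233,0.27,0],"delta_rot": [0,0,0],"fingers": 0},
    {"slide": [0.233,0.27,0],"delta_rot": [0,0,0],"fingers": 0},
    {"slide": [0.233,0.27,0],"delta_rot": [0,0,0],"fingers": 0},
    {"slide": [0.233,0.27,0],"delta_rot": [0,0,0],"fingers": 0},
    {"slide": [0.233,0.27,0],"delta_rot": [0,0,0],"fingers": 0},
    {"slide": [0.233,0.27,0],"delta_rot": [0,0,0],"fingers": 0},
    {"slide": [0.233,0.27,0],"delta_rot": [0,0,0],"fingers": 0},
    {"slide": [0.233,0.27,0],"delta_rot": [0,0,0],"fingers": 0}
  ],
  "squeeze": 10
}}

```text
time_s: 1.1
tcp_pos: [0.4053, 0.1907, 0.2265]
eef_rot: [-180.0, -0.0, -26.0]
contact_force: [0.6, 0.2, -0.2]
gripper_width: 0.0438
gripper_force: 0.0
```

{"name": "play_rows", "arguments": {
  "rows": [
    {"slide": [0.233,0.27,0],"delta_rot": [0,0,1],"fingers": 0},
    {"slide": [0.2,0.29,0],"delta_rot": [0,0,1],"fingers": 0},
    {"slide": [0.16,0.28,0],"delta_rot": [0,0,1],"fingers": 0},
    {"slide": [0.15,0.27,0],"delta_rot": [0,0,1],"fingers": 0},
    {"slide": [0,0,0],"delta_rot": [0,0,1],"fingers": 0},
    {"slide": [0,0,0],"delta_rot": [0,0,1],"fingers": 0},
    {"slide": [0,0,0],"delta_rot": [0,0,1],"fingers": 0},
    {"slide": [0,0,0],"delta_rot": [0,0,1],"fingers": 0}
  ]
}}

```text
time_s: 2.1
tcp_pos: [0.4091, -0.0058, 0.2264]
eef_rot: [180.0, 0.0, -62.9]
contact_force: [0.4, 0.4, 0.5]
gripper_width: 0.0435
gripper_force: 0.0
```

{"name": "play_rows", "arguments": {
  "rows": [
    {"slide": [0,0,0],"delta_rot": [0,0,1],"fingers": 0},
    {"slide": [0,0,0],"delta_rot": [0,0,1],"fingers": 0},
    {"slide": [0,0,0],"delta_rot": [0,0,1],"fingers": 0},
    {"slide": [0,0,0],"delta_rot": [0,0,1],"fingers": 0},
    {"slide": [0,0,0],"delta_rot": [0,0,1],"fingers": 0},
    {"slide": [0,0,0],"delta_rot": [0,0,1],"fingers": 0},
    {"slide": [0,0,0],"delta_rot": [0,0,1],"fingers": 0},
    {"slide": [0,0,0],"delta_rot": [0,0,1],"fingers": 0}
  ]
}}

```text
time_s: 3.1
tcp_pos: [0.4091, -0.0057, 0.2263]
eef_rot: [180.0, -0.0, -99.6]
contact_force: [-0.2, 0.6, -0.2]
gripper_width: 0.0439
gripper_force: 0.0
```

{"name": "play_rows", "arguments": {
  "rows": [
    {"slide": [0,0,0],"delta_rot": [0,0,1],"fingers": 0},
    {"slide": [0,0,0],"delta_rot": [0,0,1],"fingers": 0},
    {"slide": [0,0,0],"delta_rot": [0,0,1],"fingers": 0},
    {"slide": [0,0,0],"delta_rot": [0,0,1],"fingers": 0},
    {"slide": [0,0,0],"delta_rot": [0,0,1],"fingers": 0},
    {"slide": [0,0,0],"delta_rot": [0,0,1],"fingers": 0},
    {"slide": [0,0,0],"delta_rot": [0,0,1],"fingers": 0},
    {"slide": [0,0,0],"delta_rot": [0,0,1],"fingers": 0}
  ]
}}

```text
time_s: 4.1
tcp_pos: [0.4091, -0.0057, 0.2263]
eef_rot: [180.0, -0.0, -136.2]
contact_force: [-0.5, 0.5, -1.0]
gripper_width: 0.0437
gripper_force: 0.0
```

{"name": "play_rows", "arguments": {
  "rows": [
    {"slide": [0,0,0],"delta_rot": [0,0,1],"fingers": 0},
    {"slide": [0,0,0],"delta_rot": [0,0,1],"fingers": 0},
    {"slide": [0,0,0],"delta_rot": [0,0,1],"fingers": 0},
    {"slide": [0,0,0],"delta_rot": [0,0,1],"fingers": 0},
    {"slide": [0,0,0],"delta_rot": [0,0,1],"fingers": 0},
    {"slide": [0,0,0],"delta_rot": [0,0,1],"fingers": 0},
    {"slide": [0,0,0],"delta_rot": [0,0,1],"fingers": 0},
    {"slide": [0,0,0],"delta_rot": [0,0,1],"fingers": 0}
  ]
}}

```text
time_s: 5.1
tcp_pos: [0.4091, -0.0057, 0.2263]
eef_rot: [180.0, -0.0, -172.9]
contact_force: [-0.3, 1.0, -0.5]
gripper_width: 0.0436
gripper_force: 0.0
```

Run:
```python
from h import *
from plant import r
s,c=wrist(r);print(s['joints'].round(1),s['tcp_pos'],s['eef_rot']);pickle.dump(c,open('w1.pkl','wb'))
cv2.imwrite('pics/w1.png',c['image'])
print('cam',(-c['R'].T@c['t']).round(3),'peg px',proj(c,[.459,-.0165,.085]),'centre px',proj(c,[.579,-.0203,.03]))
```

```text
[  27.1   -5.7  -30.3   -0.   -65.4 -110. ] [ 0.40906817 -0.00570858  0.22633207] [ 1.79998315e+02 -2.71039907e-02 -1.72890859e+02]
cam [ 0.34  -0.015  0.386] peg px [302.80525704 230.38495174] centre px [292.55481836 295.45510177]
```

View pics/w1.png

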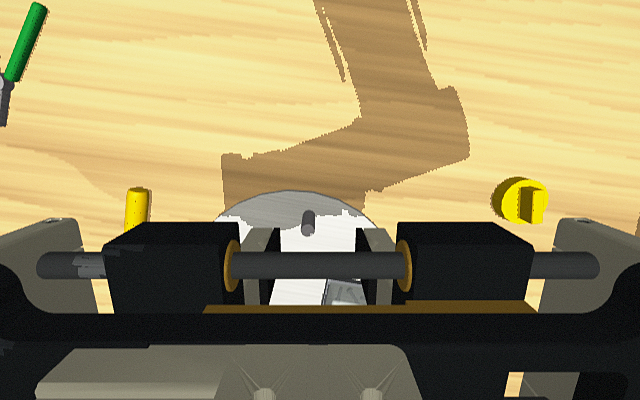

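The wrist view shows the peg upright at about (308,222), in front of and between the fingers. I'll work out its top and base pixels and the offset.

Run:
```python
from h import *
c=pickle.load(open('w1.pkl','rb'))
for z in(.085,.03):print(z,proj(c,[.459,-.0165,z]).round(1))
print(c['R'].round(3).tolist(), c['fx'])
o=cv2.resize(c['image'][195:250,260:360],None,fx=8,fy=8,interpolation=cv2.INTER_CUBIC);cv2.imwrite('pics/w1c.png',o)
```

```text
0.085 [302.8 230.4]
0.03 [304.9 214.7]
[[-0.123, 0.992, 0.0], [0.958, 0.119, 0.26], [0.258, 0.032, -0.966]] 289.81104052249066
```

View pics/w1c.png

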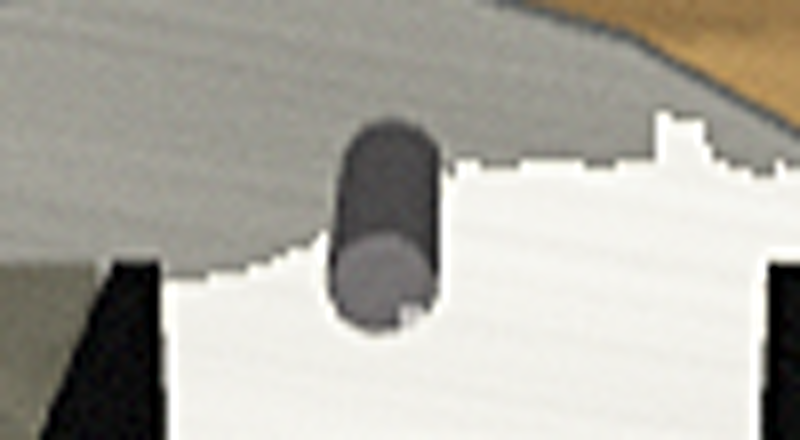

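Peg top is at (308,230), so the peg is at about (0.459, -0.012). I'll move over it, square up the fingers, descend and close.

{"name": "play_rows", "arguments": {
  "rows": [
    {"slide": [-0.326,-0.081,0],"delta_rot": [0,0,0],"fingers": 0},
    {"slide": [0,0,0.227],"delta_rot": [0,0,0.46],"fingers": 0},
    {"slide": [0,0,0.227],"delta_rot": [0,0,0.46],"fingers": 0},
    {"slide": [0,0,0.227],"delta_rot": [0,0,0.46],"fingers": 0},
    {"slide": [0,0,0.227],"delta_rot": [0,0,0.46],"fingers": 0},
    {"slide": [0,0,0.227],"delta_rot": [0,0,0.46],"fingers": 0},
    {"slide": [0,0,0],"delta_rot": [0,0,0],"fingers": -0.5},
    {"slide": [0,0,0],"delta_rot": [0,0,0],"fingers": -0.8}
  ]
}}

```text
time_s: 6.15
tcp_pos: [0.46, -0.0114, 0.0572]
eef_rot: [-180.0, 0.0, 176.8]
contact_force: [0.8, -0.3, 0.9]
gripper_width: 0.0288
gripper_force: 0.0
```

{"name": "play_rows", "arguments": {
  "rows": [
    {"slide": [0,0,0],"delta_rot": [0,0,0],"fingers": -0.8},
    {"slide": [0,0,0],"delta_rot": [0,0,0],"fingers": -0.8},
    {"slide": [0,0,0],"delta_rot": [0,0,0],"fingers": -0.8}
  ]
}}

```text
time_s: 6.52
tcp_pos: [0.4603, -0.0112, 0.0575]
eef_rot: [180.0, 0.1, 176.8]
contact_force: [-1.3, 1.1, 7.6]
gripper_width: 0.0154
gripper_force: 10.0
```

{"name": "play_rows", "arguments": {
  "rows": [
    {"slide": [0,-0.02,0],"delta_rot": [0,0,-0.3],"fingers": -0.8},
    {"slide": [0,-0.0317,0],"delta_rot": [0,0,-0.5],"fingers": -0.8},
    {"slide": [0,-0.0317,0],"delta_rot": [0,0,-0.5],"fingers": -0.8},
    {"slide": [0,-0.0317,0],"delta_rot": [0,0,-0.5],"fingers": -0.8},
    {"slide": [0,-0.0317,0],"delta_rot": [0,0,-0.5],"fingers": -0.8},
    {"slide": [0,-0.0317,0],"delta_rot": [0,0,-0.5],"fingers": -0.8},
    {"slide": [0,-0.0317,0],"delta_rot": [0,0,-0.5],"fingers": -0.8},
    {"slide": [0,-0.0317,0],"delta_rot": [0,0,-0.5],"fingers": -0.8}
  ]
}}

```text
time_s: 7.52
tcp_pos: [0.4637, -0.0471, 0.0576]
eef_rot: [180.0, 0.2, -165.7]
contact_force: [0.4, 1.4, 5.0]
gripper_width: 0.0154
gripper_force: 10.0
```

{"name": "play_rows", "arguments": {
  "rows": [
    {"slide": [0,-0.0317,0],"delta_rot": [0,0,-0.5],"fingers": -0.8},
    {"slide": [0,-0.0317,0],"delta_rot": [0,0,-0.5],"fingers": -0.8},
    {"slide": [0,-0.0317,0],"delta_rot": [0,0,-0.5],"fingers": -0.8},
    {"slide": [0,-0.0317,0],"delta_rot": [0,0,-0.5],"fingers": -0.8},
    {"slide": [0,-0.0317,0],"delta_rot": [0,0,-0.5],"fingers": -0.8},
    {"slide": [0,-0.0317,0],"delta_rot": [0,0,-0.5],"fingers": -0.8},
    {"slide": [0,-0.0317,0],"delta_rot": [0,0,-0.5],"fingers": -0.8},
    {"slide": [0,-0.0317,0],"delta_rot": [0,0,-0.5],"fingers": -0.8}
  ]
}}

```text
time_s: 8.52
tcp_pos: [0.4787, -0.082, 0.0576]
eef_rot: [-179.9, 0.3, -147.4]
contact_force: [2.6, 4.2, 1.7]
gripper_width: 0.0159
gripper_force: 10.0
```

{"name": "play_rows", "arguments": {
  "rows": [
    {"slide": [0,-0.0317,0],"delta_rot": [0,0,-0.5],"fingers": -0.8},
    {"slide": [0,-0.0317,0],"delta_rot": [0,0,-0.5],"fingers": -0.8},
    {"slide": [0,-0.0317,0],"delta_rot": [0,0,-0.5],"fingers": -0.8},
    {"slide": [0,-0.0317,0],"delta_rot": [0,0,-0.5],"fingers": -0.8},
    {"slide": [0,-0.0317,0],"delta_rot": [0,0,-0.5],"fingers": -0.8},
    {"slide": [0,-0.0317,0],"delta_rot": [0,0,-0.5],"fingers": -0.8},
    {"slide": [0,-0.0317,0],"delta_rot": [0,0,-0.5],"fingers": -0.8},
    {"slide": [0,-0.0317,0],"delta_rot": [0,0,-0.5],"fingers": -0.8}
  ]
}}

```text
time_s: 9.52
tcp_pos: [0.5039, -0.1102, 0.0576]
eef_rot: [-179.8, 0.3, -129.1]
contact_force: [4.0, 7.9, 1.2]
gripper_width: 0.0154
gripper_force: 10.0
```

{"name": "play_rows", "arguments": {
  "rows": [
    {"slide": [-0.004,-0.0317,0],"delta_rot": [0,0,-0.5],"fingers": -0.8},
    {"slide": [-0.004,-0.0317,0],"delta_rot": [0,0,-0.5],"fingers": -0.8},
    {"slide": [-0.003,-0.0317,0],"delta_rot": [0,0,-0.5],"fingers": -0.8},
    {"slide": [-0.003,-0.0317,0],"delta_rot": [0,0,-0.5],"fingers": -0.8},
    {"slide": [-0.003,-0.0317,0],"delta_rot": [0,0,-0.5],"fingers": -0.8},
    {"slide": [-0.002,-0.0317,0],"delta_rot": [0,0,-0.5],"fingers": -0.8},
    {"slide": [-0.002,-0.0317,0],"delta_rot": [0,0,-0.5],"fingers": -0.8},
    {"slide": [-0.002,-0.0317,0],"delta_rot": [0,0,-0.5],"fingers": -0.8}
  ]
}}

```text
time_s: 10.52
tcp_pos: [0.5357, -0.1284, 0.0576]
eef_rot: [-179.9, 0.0, -110.7]
contact_force: [-3.2, -1.7, 6.1]
gripper_width: 0.0157
gripper_force: 10.0
```

{"name": "play_rows", "arguments": {
  "rows": [
    {"slide": [0,-0.0317,0],"delta_rot": [0,0,-0.5],"fingers": -0.8},
    {"slide": [0,-0.0317,0],"delta_rot": [0,0,-0.5],"fingers": -0.8},
    {"slide": [0,-0.0317,0],"delta_rot": [0,0,-0.5],"fingers": -0.8},
    {"slide": [0,-0.0317,0],"delta_rot": [0,0,-0.5],"fingers": -0.8},
    {"slide": [0,-0.0317,0],"delta_rot": [0,0,-0.5],"fingers": -0.8}
  ]
}}

```text
time_s: 11.15
tcp_pos: [0.5587, -0.1347, 0.0576]
eef_rot: [-179.9, 0.0, -99.3]
contact_force: [-0.7, 2.7, 7.1]
gripper_width: 0.0157
gripper_force: 10.0
```

Run:
```python
from h import *
from plant import r
s=r.get_state();print(s['joints'].round(1),s['tcp_pos'].round(4),s['contact_force'].round(1))
a=r.capture('top');b=r.capture('scene')
pickle.dump(a,open('t2.pkl','wb'))
o=np.zeros((500,800,3),np.uint8);o[:,:500]=cv2.resize(a['image'][125:225,278:378],(500,500),interpolation=cv2.INTER_CUBIC)
o[:250,500:]=cv2.resize(b['image'][165:265,278:398],None,fx=2.5,fy=2.5);cv2.imwrite('pics/c2.png',o)
```

```text
[  5.9  20.6 -24.1   0.  -45.2 -15.2] [ 0.5587 -0.1347  0.0576] [-0.7  2.7  7.1]
```

View pics/c2.png

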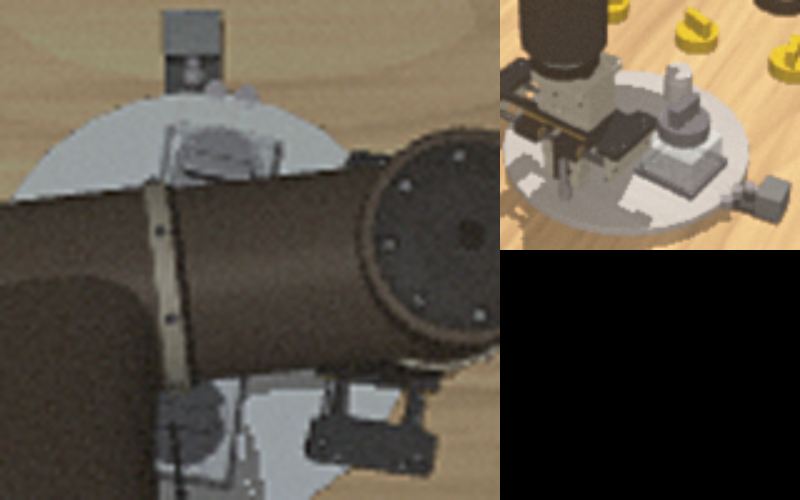

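The crop shows the rim pins at (215,90) and (247,93), with the ball at (192,72). That leaves about 0.17 rad, and the tin is still upright. I'll feel my way into the click slowly.

{"name": "play_rows", "arguments": {
  "rows": [
    {"slide": [0,-0.0159,0],"delta_rot": [0,0,-0.25],"fingers": -0.8},
    {"slide": [0,-0.0159,0],"delta_rot": [0,0,-0.25],"fingers": -0.8},
    {"slide": [0,-0.0159,0],"delta_rot": [0,0,-0.25],"fingers": -0.8},
    {"slide": [0,-0.0159,0],"delta_rot": [0,0,-0.25],"fingers": -0.8}
  ]
}}

```text
time_s: 11.75
tcp_pos: [0.5626, -0.1358, 0.0565]
eef_rot: [179.5, -0.0, -94.9]
contact_force: [-16.9, 6.4, 15.5]
gripper_width: 0.0156
gripper_force: 10.0
```

{"name": "play_rows", "arguments": {
  "rows": [
    {"slide": [0,-0.0159,0],"delta_rot": [0,0,-0.25],"fingers": -0.8},
    {"slide": [0,-0.0159,0],"delta_rot": [0,0,-0.25],"fingers": -0.8}
  ]
}}

```text
time_s: 12.0
tcp_pos: [0.5652, -0.1361, 0.0557]
eef_rot: [179.3, 0.0, -92.6]
contact_force: [-19.6, 8.7, 15.7]
gripper_width: 0.0211
gripper_force: 10.0
```

{"name": "play_rows", "arguments": {
  "rows": [
    {"slide": [0,-0.0159,0],"delta_rot": [0,0,-0.25],"fingers": -0.8},
    {"slide": [0,-0.008,0],"delta_rot": [0,0,-0.12],"fingers": -0.8}
  ]
}}

```text
time_s: 12.25
tcp_pos: [0.5686, -0.1361, 0.0555]
eef_rot: [179.3, 0.1, -90.9]
contact_force: [-19.8, 8.6, 15.9]
gripper_width: 0.0279
gripper_force: 10.0
```

The peg is stuck at x≈0.563 with about 20 N against the fingers. I'll look before pushing harder.

Run:
```python
from h import *
from plant import r
s,c=wrist(r);print(s['joints'].round(1),s['tcp_pos'].round(4),s['contact_force'].round(1),s['moment'].round(2))
a=r.capture('top');b=r.capture('scene')
o=np.zeros((600,800,3),np.uint8)
o[:300,:300]=cv2.resize(a['image'][125:225,278:378],(300,300),interpolation=cv2.INTER_CUBIC)
o[:300,300:]=cv2.resize(b['image'][190:250,278:378],(500,300),interpolation=cv2.INTER_CUBIC)
o[300:,:480]=cv2.resize(c['image'],(480,300));cv2.imwrite('pics/c3.png',o)
```

```text
[  5.6  22.  -22.2  -0.2 -46.6  -6.4] [ 0.5686 -0.1361  0.0555] [-19.8   8.6  15.9] [ 3.11  7.25 -0.14]
```

View pics/c3.png

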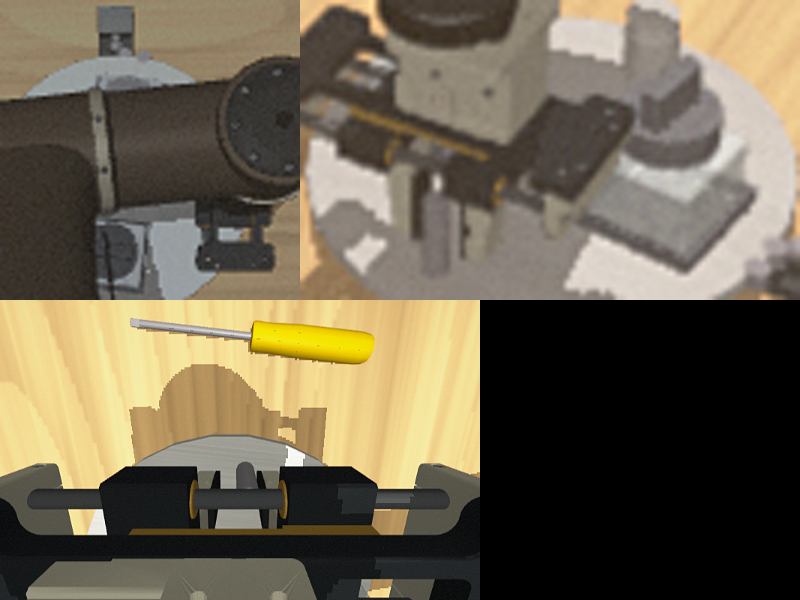

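In this picture the leading pin is at the ball at the crop's top left. The peg stands between the fingers at (437,235), touching the trailing one. The gripper's end bracket at (630,110) looks close to the rear cap, so I'll check by projection whether it really is.

Run:
```python
from h import *
c=pickle.load(open('scene.pkl','rb'))
def cr(X):
    p=proj(c,X);return (300+(p[0]-278)*5).round(),((p[1]-190)*5).round()
for n,X in dict(bodycorner=[.665,-.097,.121],bodycornertop=[.665,-.097,.15],outer=[.665,-.175,.121],rearcapbar=[.658,-.029,.132],skirt_near=[.658,-.059,.09],rearcap_ang0=[.659,-.019,.132],pegtop=[.5627,-.137,.085]).items():print(n,cr(X))
```

```text
bodycorner (np.float64(633.0), np.float64(162.0))
bodycornertop (np.float64(635.0), np.float64(121.0))
outer (np.float64(571.0), np.float64(247.0))
rearcapbar (np.float64(673.0), np.float64(75.0))
skirt_near (np.float64(648.0), np.float64(162.0))
rearcap_ang0 (np.float64(682.0), np.float64(66.0))
pegtop (np.float64(436.0), np.float64(198.0))
```

The bracket matches the predicted body corner, about 38 mm clear of the rear cap. So the resistance is the ball, and the weak 10 N grip simply gave way. I'll grip harder, since the commanded pose is already at the stop.

{"name": "play_rows", "arguments": {
  "rows": [
    {"slide": [0,0,0],"delta_rot": [0,0,0],"fingers": -0.8},
    {"slide": [0,0,0],"delta_rot": [0,0,0],"fingers": -0.8},
    {"slide": [0,0,0],"delta_rot": [0,0,0],"fingers": -0.8}
  ],
  "squeeze": 35
}}

```text
time_s: 12.78
tcp_pos: [0.5735, -0.1372, 0.0556]
eef_rot: [179.8, -0.0, -90.8]
contact_force: [-4.5, -4.7, -3.6]
gripper_width: 0.0154
gripper_force: 35.0
```

It moved through and the force dropped, so it looks clicked. I'll release so the ball can centre it, then rise and move towards the front tub.

{"name": "play_rows", "arguments": {
  "rows": [
    {"slide": [0,0,0],"delta_rot": [0,0,0],"fingers": 0.1},
    {"slide": [0,0,0],"delta_rot": [0,0,0],"fingers": 0.1},
    {"slide": [0,0,0],"delta_rot": [0,0,0],"fingers": 0.1},
    {"slide": [0,0,-0.25],"delta_rot": [0,0,0],"fingers": 0.1},
    {"slide": [0,0,-0.25],"delta_rot": [0,0,0],"fingers": 0.1},
    {"slide": [0,0,-0.3],"delta_rot": [0,0,0],"fingers": 0.1},
    {"slide": [0,0,-0.3],"delta_rot": [0,0,0],"fingers": 0.1},
    {"slide": [0,0,-0.1],"delta_rot": [0,0,0],"fingers": 0.1}
  ]
}}

```text
time_s: 13.78
tcp_pos: [0.5773, -0.1365, 0.2399]
eef_rot: [-179.7, 0.0, -90.8]
contact_force: [0.9, 0.9, -0.1]
gripper_width: 0.0484
gripper_force: 0.0
```

Run:
```python
from h import *
from plant import r
s,c=wrist(r);print(s['joints'].round(1),s['tcp_pos'].round(4),s['eef_rot'].round(1),s['contact_force'].round(1))
pickle.dump(c,open('w3.pkl','wb'));a=r.capture('top');pickle.dump(a,open('t3.pkl','wb'));b=r.capture('scene')
o=np.zeros((600,800,3),np.uint8)
o[:400,:400]=cv2.resize(a['image'][125:225,268:368],(400,400),interpolation=cv2.INTER_CUBIC)
o[:300,400:]=cv2.resize(b['image'][175:265,268:388],(400,300),interpolation=cv2.INTER_CUBIC)
o[400:,:320]=cv2.resize(c['image'],(320,200));cv2.imwrite('pics/c4.png',o)
```

```text
[  5.6  12.2  -9.1   0.  -68.3  -6.4] [ 0.5773 -0.1365  0.2399] [-179.7    0.   -90.8] [ 0.9  0.9 -0.1]
```

View pics/c4.png

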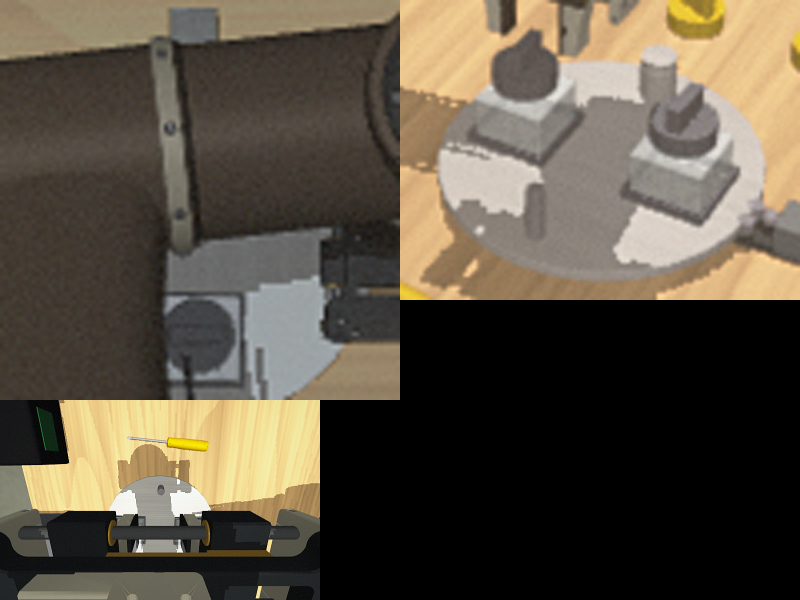

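The scene view shows the plate turned with the peg at (537,190) on the right side, the tin upright at (658,55) and the front tub's bar running left-right. The front cap is at about (200,337) in the top crop. I'll back the tool off along +y so the wrist camera is over that cap.

{"name": "play_rows", "arguments": {
  "rows": [
    {"slide": [-0.277,0.134,0],"delta_rot": [0,0,0],"fingers": 0.6},
    {"slide": [-0.277,0.134,0],"delta_rot": [0,0,0],"fingers": 0.6},
    {"slide": [-0.277,0.134,0],"delta_rot": [0,0,0],"fingers": 0.6},
    {"slide": [-0.277,0.134,0],"delta_rot": [0,0,0],"fingers": 0.6},
    {"slide": [0,0,0],"delta_rot": [0,0,0],"fingers": 0.6}
  ]
}}

```text
time_s: 14.55
tcp_pos: [0.4961, 0.0327, 0.2348]
eef_rot: [179.9, -0.0, -90.6]
contact_force: [0.5, -0.5, 0.2]
gripper_width: 0.0699
gripper_force: 0.0
```

Run:
```python
from h import *
from plant import r
s,c=wrist(r);print(s['joints'].round(1),s['tcp_pos'].round(4),s['eef_rot'].round(1))
pickle.dump(c,open('w4.pkl','wb'));a=r.capture('top');pickle.dump(a,open('t4.pkl','wb'))
print('expect bar top',proj(c,[.499,-.018,.132]),'rear',proj(c,[.659,-.018,.132]),'peg',proj(c,[.577,-.138,.085]))
print('top capray',ray(pickle.load(open('t3.pkl','rb')),(318,209.3),.12))
o=np.zeros((600,800,3),np.uint8);o[:400,:640]=c['image']
o[400:,:200]=cv2.resize(a['image'][125:225,268:368],(200,200));cv2.imwrite('pics/c5.png',o)
```

```text
[ 26.4   3.4 -20.4  -0.  -66.4 -27. ] [0.4961 0.0327 0.2348] [179.9  -0.  -90.6]
expect bar top [313.40653844 142.92513247] rear [133.82463753 145.06153757] peg [229.02456575  10.47424879]
top capray [ 0.49507514 -0.01994852  0.12      ]
```

View pics/c5.png

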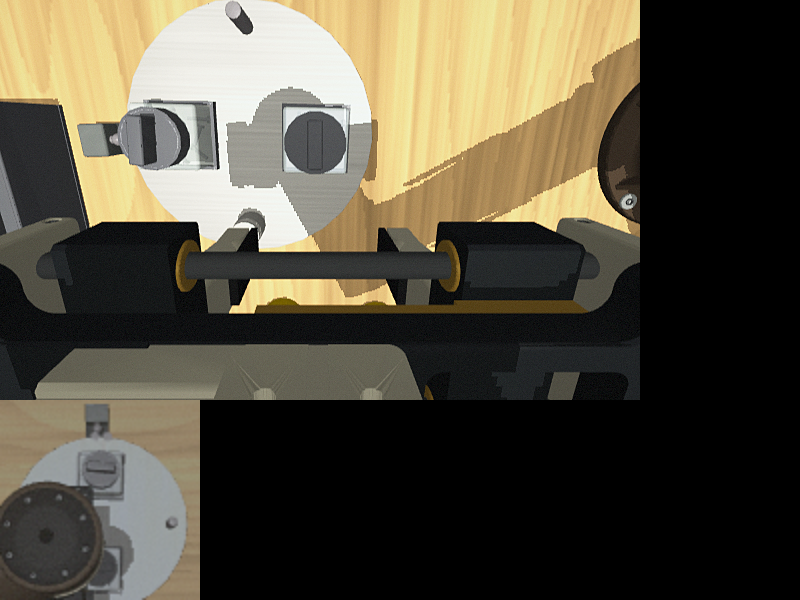

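The wrist view shows the front cap's bar at (315,144), running along the image's vertical, which is the tool's x. The rear cap is closed at (150,138), the tin stands at (250,222), and in the thumbnail the pins straddle the ball. The cap is at about (0.4975, -0.017), so I'll move over it and descend.

{"name": "play_rows", "arguments": {
  "rows": [
    {"slide": [0.166,-0.006,0],"delta_rot": [0,0,0],"fingers": 0.1},
    {"slide": [0.166,-0.006,0],"delta_rot": [0,0,0],"fingers": 0.1},
    {"slide": [0,0,0.2],"delta_rot": [0,0,0],"fingers": 0.1},
    {"slide": [0,0,0.2],"delta_rot": [0,0,0],"fingers": 0.1},
    {"slide": [0,0,0.2],"delta_rot": [0,0,0],"fingers": 0.1},
    {"slide": [0,0,0.15],"delta_rot": [0,0,0],"fingers": 0.1},
    {"slide": [0,0,0.06],"delta_rot": [0,0,0],"fingers": 0.1},
    {"slide": [0,0,0],"delta_rot": [0,0,0],"fingers": 0.1}
  ]
}}

```text
time_s: 15.65
tcp_pos: [0.4987, -0.0198, 0.1142]
eef_rot: [179.9, -0.0, -90.9]
contact_force: [0.2, 0.3, 0.4]
gripper_width: 0.048
gripper_force: 0.0
```

{"name": "play_rows", "arguments": {
  "rows": [
    {"slide": [-0.017,0.008,0.013],"delta_rot": [0,0,0],"fingers": 0.1},
    {"slide": [0,0,0],"delta_rot": [0,0,0],"fingers": -0.3},
    {"slide": [0,0,0],"delta_rot": [0,0,0],"fingers": -0.9},
    {"slide": [0,0,0],"delta_rot": [0,0,0],"fingers": -0.9},
    {"slide": [0,0,0],"delta_rot": [0,0,0],"fingers": -0.9},
    {"slide": [0,0,0],"delta_rot": [0,0,0],"fingers": -0.9}
  ],
  "squeeze": 25
}}

```text
time_s: 16.4
tcp_pos: [0.4978, -0.0164, 0.113]
eef_rot: [-180.0, 0.0, -90.8]
contact_force: [-0.7, 0.6, 3.0]
gripper_width: 0.0139
gripper_force: 25.0
```

Run:
```python
from plant import r
s=r.get_state();print(s['time_s'],s['tcp_pos'].round(4),s['eef_rot'].round(2),s['contact_force'].round(1),s['moment'].round(2),s['gripper_width'],s['gripper_force'])
```

```text
16.4 [ 0.4978 -0.0164  0.113 ] [-179.99    0.    -90.82] [-0.7  0.6  3. ] [0.25 0.17 0.04] 0.01387237248502962 25.000204145908356
```

Gripped on the bar. First try counter-clockwise, gently.

{"name": "play_rows", "arguments": {
  "rows": [
    {"slide": [0,0,0],"delta_rot": [0,0,-0.4],"fingers": -0.9},
    {"slide": [0,0,0],"delta_rot": [0,0,-0.4],"fingers": -0.9},
    {"slide": [0,0,0],"delta_rot": [0,0,-0.4],"fingers": -0.9},
    {"slide": [0,0,0],"delta_rot": [0,0,0],"fingers": -0.9}
  ]
}}

```text
time_s: 16.9
tcp_pos: [0.498, -0.0165, 0.113]
eef_rot: [-180.0, -0.0, -85.3]
contact_force: [-0.1, 0.2, 3.3]
gripper_width: 0.014
gripper_force: 25.0
```

```bash
cat > st.py <<'E'
from plant import r
s=r.get_state();print(s['time_s'],s['tcp_pos'].round(4),s['eef_rot'].round(2),s['contact_force'].round(1),s['moment'].round(2),s['gripper_width'])
E
python3 st.py
```

```text
16.9 [ 0.498  -0.0165  0.113 ] [-179.98   -0.    -85.28] [-0.1  0.2  3.3] [ 0.03 -0.1  -0.03] 0.014013365877985235
```

{"name": "play_rows", "arguments": {
  "rows": [
    {"slide": [0,0,0],"delta_rot": [0,0,-0.4],"fingers": -0.9},
    {"slide": [0,0,0],"delta_rot": [0,0,-0.4],"fingers": -0.9},
    {"slide": [0,0,0],"delta_rot": [0,0,-0.4],"fingers": -0.9},
    {"slide": [0,0,0],"delta_rot": [0,0,0],"fingers": -0.9}
  ]
}}

```text
time_s: 17.4
tcp_pos: [0.4979, -0.0165, 0.113]
eef_rot: [-180.0, -0.0, -79.8]
contact_force: [-0.5, 0.7, 3.7]
gripper_width: 0.0138
gripper_force: 25.0
```

```bash
python3 st.py
```

```text
17.4 [ 0.4979 -0.0165  0.113 ] [-179.98   -0.    -79.78] [-0.5  0.7  3.7] [ 0.06 -0.07  0.08] 0.013753322606303372
```

{"name": "play_rows", "arguments": {
  "rows": [
    {"slide": [0,0,0],"delta_rot": [0,0,-0.4],"fingers": -0.9},
    {"slide": [0,0,0],"delta_rot": [0,0,-0.4],"fingers": -0.9},
    {"slide": [0,0,0],"delta_rot": [0,0,-0.4],"fingers": -0.9},
    {"slide": [0,0,0],"delta_rot": [0,0,0],"fingers": -0.9}
  ]
}}

```text
time_s: 17.9
tcp_pos: [0.4979, -0.0165, 0.113]
eef_rot: [-180.0, -0.0, -74.2]
contact_force: [0.0, 0.5, 5.2]
gripper_width: 0.0138
gripper_force: 25.0
```

```bash
python3 st.py
```

```text
17.9 [ 0.4979 -0.0165  0.113 ] [-179.99   -0.    -74.23] [0.  0.5 5.2] [ 0.1  -0.09  0.06] 0.013787850300672528
```

It has turned 0.29 rad with no stop, past the possible 0.2 rad of play, so counter-clockwise loosens. I'll go on to about 1.0 rad in total.

{"name": "play_rows", "arguments": {
  "rows": [
    {"slide": [0,0,0],"delta_rot": [0,0,-0.6],"fingers": -0.9},
    {"slide": [0,0,0],"delta_rot": [0,0,-0.6],"fingers": -0.9},
    {"slide": [0,0,0],"delta_rot": [0,0,-0.6],"fingers": -0.9},
    {"slide": [0,0,0],"delta_rot": [0,0,-0.6],"fingers": -0.9},
    {"slide": [0,0,0],"delta_rot": [0,0,-0.6],"fingers": -0.9},
    {"slide": [0,0,0],"delta_rot": [0,0,-0.6],"fingers": -0.9},
    {"slide": [0,0,0],"delta_rot": [0,0,-0.6],"fingers": -0.9},
    {"slide": [0,0,0],"delta_rot": [0,0,-0.6],"fingers": -0.9}
  ]
}}

```text
time_s: 18.9
tcp_pos: [0.4979, -0.0165, 0.113]
eef_rot: [-180.0, -0.0, -52.2]
contact_force: [-0.0, 0.8, 4.1]
gripper_width: 0.0135
gripper_force: 25.0
```

```bash
python3 st.py
```

```text
18.9 [ 0.4979 -0.0165  0.113 ] [-1.7999e+02 -1.0000e-02 -5.2160e+01] [-0.   0.8  4.1] [ 0.03 -0.07 -0.04] 0.01351024227136363
```

{"name": "play_rows", "arguments": {
  "rows": [
    {"slide": [0,0,0],"delta_rot": [0,0,-0.6],"fingers": -0.9},
    {"slide": [0,0,0],"delta_rot": [0,0,-0.6],"fingers": -0.9},
    {"slide": [0,0,0],"delta_rot": [0,0,-0.6],"fingers": -0.9},
    {"slide": [0,0,0],"delta_rot": [0,0,-0.6],"fingers": -0.9},
    {"slide": [0,0,0],"delta_rot": [0,0,-0.6],"fingers": -0.9},
    {"slide": [0,0,0],"delta_rot": [0,0,-0.6],"fingers": -0.9},
    {"slide": [0,0,0],"delta_rot": [0,0,-0.5],"fingers": -0.9},
    {"slide": [0,0,0],"delta_rot": [0,0,0],"fingers": -0.9}
  ]
}}

```text
time_s: 19.9
tcp_pos: [0.4979, -0.0165, 0.113]
eef_rot: [-180.0, -0.0, -33.4]
contact_force: [-0.9, -0.3, 5.4]
gripper_width: 0.0136
gripper_force: 25.0
```

{"name": "play_rows", "arguments": {
  "rows": [
    {"slide": [0,0,-0.007],"delta_rot": [0,0,0],"fingers": -0.9},
    {"slide": [0,0,-0.007],"delta_rot": [0,0,0],"fingers": -0.9},
    {"slide": [0,0,0],"delta_rot": [0,0,0],"fingers": -0.9}
  ]
}}

```text
time_s: 20.27
tcp_pos: [0.4974, -0.0166, 0.1147]
eef_rot: [180.0, 0.0, -33.5]
contact_force: [-0.4, 0.5, -0.4]
gripper_width: 0.0134
gripper_force: 25.0
```

```bash
python3 st.py
```

```text
20.275 [ 0.4974 -0.0166  0.1147] [ 1.7997e+02  3.0000e-02 -3.3530e+01] [-0.4  0.5 -0.4] [ 0.07 -0.04  0.02] 0.013421183186451436
```

Free: only the cap's own weight hangs from the gripper. Lifting slowly.

{"name": "play_rows", "arguments": {
  "rows": [
    {"slide": [0,0,-0.02],"delta_rot": [0,0,0],"fingers": -0.9},
    {"slide": [0,0,-0.03],"delta_rot": [0,0,0],"fingers": -0.9},
    {"slide": [0,0,-0.05],"delta_rot": [0,0,0],"fingers": -0.9},
    {"slide": [0,0,-0.06],"delta_rot": [0,0,0],"fingers": -0.9},
    {"slide": [0,0,-0.06],"delta_rot": [0,0,0],"fingers": -0.9},
    {"slide": [0,0,-0.06],"delta_rot": [0,0,0],"fingers": -0.9},
    {"slide": [0,0,-0.06],"delta_rot": [0,0,0],"fingers": -0.9},
    {"slide": [0,0,-0.06],"delta_rot": [0,0,0],"fingers": -0.9}
  ]
}}

```text
time_s: 21.28
tcp_pos: [0.4977, -0.0165, 0.1756]
eef_rot: [-180.0, -0.0, -33.5]
contact_force: [-0.8, 0.9, -0.4]
gripper_width: 0.0136
gripper_force: 25.0
```

{"name": "play_rows", "arguments": {
  "rows": [
    {"slide": [0,0,-0.08],"delta_rot": [0,0,0],"fingers": -0.9},
    {"slide": [0,0,-0.08],"delta_rot": [0,0,0],"fingers": -0.9},
    {"slide": [0,0,-0.08],"delta_rot": [0,0,0],"fingers": -0.9},
    {"slide": [0,0,-0.08],"delta_rot": [0,0,0],"fingers": -0.9},
    {"slide": [0,0,-0.08],"delta_rot": [0,0,0],"fingers": -0.9},
    {"slide": [0,0,-0.06],"delta_rot": [0,0,0],"fingers": -0.9},
    {"slide": [0,0,-0.04],"delta_rot": [0,0,0],"fingers": -0.9},
    {"slide": [0,0,0],"delta_rot": [0,0,0],"fingers": -0.9}
  ]
}}

```text
time_s: 22.28
tcp_pos: [0.4979, -0.0164, 0.2503]
eef_rot: [-180.0, -0.0, -33.5]
contact_force: [-0.5, 0.5, -0.6]
gripper_width: 0.0136
gripper_force: 25.0
```

{"name": "play_rows", "arguments": {
  "rows": [
    {"slide": [0,0,0],"delta_rot": [0,0,0],"fingers": -0.9},
    {"slide": [0,0,0],"delta_rot": [0,0,0],"fingers": -0.9},
    {"slide": [0,0,0],"delta_rot": [0,0,0],"fingers": -0.9},
    {"slide": [0,0,0],"delta_rot": [0,0,0],"fingers": -0.9}
  ]
}}

```text
time_s: 22.78
tcp_pos: [0.4977, -0.0165, 0.2498]
eef_rot: [180.0, 0.0, -33.5]
contact_force: [-0.8, -0.4, -0.8]
gripper_width: 0.0137
gripper_force: 25.0
```

```bash
python3 st.py
python3 - <<'E'
from h import *
from plant import r
a=r.capture('top');b=r.capture('scene')
o=np.zeros((600,800,3),np.uint8)
o[:,:480]=cv2.resize(b['image'][100:275,260:400],(480,600),interpolation=cv2.INTER_CUBIC)
o[:300,500:]=cv2.resize(a['image'][125:225,268:368],(300,300),interpolation=cv2.INTER_CUBIC);cv2.imwrite('pics/c6.png',o)
E
```

```text
22.775 [ 0.4977 -0.0165  0.2498] [ 1.7999e+02  1.0000e-02 -3.3530e+01] [-0.8 -0.4 -0.8] [-0.01 -0.    0.02] 0.013684816090110078
```

View pics/c6.png

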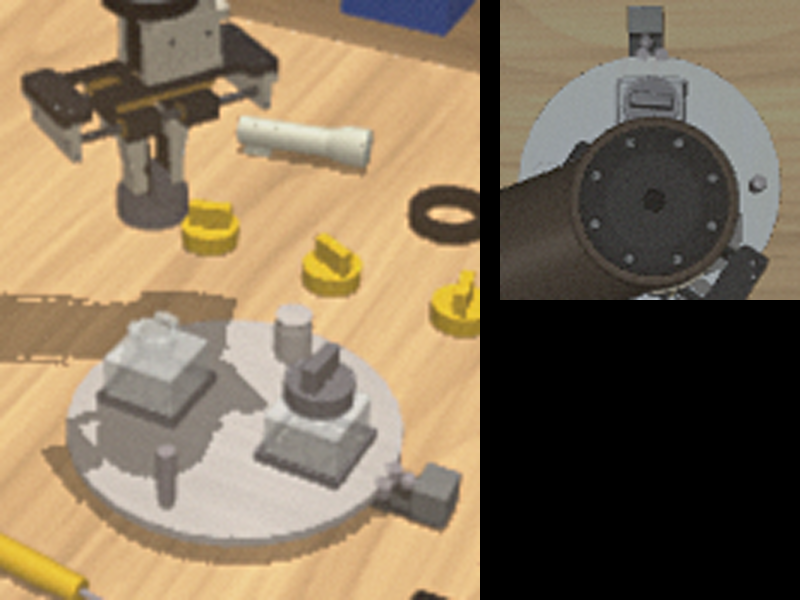

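The picture shows the cap held up at (153,205), well above the open front tub at (155,360), with the rear tub closed, the tin standing, and the peg in the −y direction at (757,184). I'll check numerically that the pins straddle the ball.

Run:
```python
from h import *
from plant import r
a=np.mean([cv2.cvtColor(r.capture('top')['image'],cv2.COLOR_BGR2GRAY).astype(float) for _ in range(4)],0)
print('cols 308-331');print(a[134:148,308:332].round().astype(int))
c=pickle.load(open('top.pkl','rb'))
g=a[178:196,345:362];u=cv2.GaussianBlur(g,(0,0),1.2)
print('peg patch min/max',np.unravel_index(u.argmin(),u.shape),np.unravel_index(u.argmax(),u.shape))
print(g.round().astype(int))
```

```text
cols 308-331
[[140 137 111 101 106 107 107 104 107 106 106 106 107 104  92 143 140 138
  138 140 138 138 139 140]
 [143 140 120  98 106 104 105  98  98  97  96  94  95  93  91 144 141 140
  140 142 140 139 140 140]
 [142 143 140  43  48  49  50  69  85  70  48  49  50  52  88 144 142 139
  140 140 140 139 138 139]
 [140 144 140  51  48  50  56  84 107  92  48  56  56  65  96 144 140 138
  140 140 141 140 140 140]
 [142 144 139  66  70  70  77 111 120 112  90  70  70  72  97 146 140 140
  141 140 139 140 138 139]
 [141 143 139  64  69  69  79 114 132 109  88  53  70  70  95 144 138 138
  138 138 140 138 139 140]
 [139 141 137  64  70  66  66  98 102  92  65  52  74  75  96 140 140 139
  139 139 138 138 139 136]
 [125 125 123  64  67  74 110 130 110  73  48  75 106 117 121 130 129 128
  127 128 129 128 126 128]
 [125 127 123  62  74 104 130 126 124  98  72  94 130 128 126 126 122 122
  122 123 125 124 124 125]
 [126 128 123  76  80 104 130 127 127 128 110 108 128 126 126 127 126 129
  128 127 128 129 130 131]
 [134 148 152 162 161 154 144 136 132 155 159 154 128 127 126 128 136 144
  1
[... 979 characters left out ...]
112 162 159 154  52  94 151 140 126 119 160 157 158 156 134]
 [ 68  70 117 163 159 154  50  61 102 129 110 104 159 158 158 155 137]
 [ 68  64  98 164 159 155  74  59  58  62 107 162 159 157 158 154 132]
 [ 70  62  82 164 158 160 158 112 118 143 159 158 158 158 158 155 114]
 [ 71  64  83 165 159 158 159 161 161 160 156 157 157 157 158 154 115]
 [ 71  61  85 164 158 157 158 157 157 157 156 156 156 157 158 156 127]
 [ 70  63  83 164 159 157 156 157 156 156 156 156 158 157 159 154 106]
 [ 69  62  82 164 159 158 157 157 157 157 156 157 158 156 158 158 133]
 [ 71  65  83 164 158 157 156 157 158 156 157 157 157 158 158 154 134]
 [ 68  65  91 162 159 158 156 159 158 158 158 157 157 157 155 138 134]]
```

The grey level cannot separate the pins from the wood. I'll use colour (R−B) in the initial and current top images and compare angles with the peg.

Run:
```python
from h import *
from plant import r
np.set_printoptions(linewidth=200)
c=pickle.load(open('top.pkl','rb'));i0=c['image'].astype(float)
cn=[r.capture('top') for _ in range(4)];i1=np.mean([k['image'].astype(float) for k in cn],0)
rb=lambda i:(i[...,2]-i[...,0])
print('init R-B rows180-198 cols355-368');print(rb(i0)[178:200,355:370].round().astype(int))
print('now rows 134-147 cols 306-330');print(rb(i1)[134:148,306:330].round().astype(int))
P=ray(c,(317.52,185.97),.03)
for n,uv,z in(('peg0',(316.7,221.4),.085),('peg1',(354.3,185.1),.085)):
    X=ray(c,uv,z);d=X-P;print(n,X.round(4),np.hypot(*d[:2]).round(4),np.degrees(np.arctan2(d[1],d[0])).round(1))
print('init peg gray');print(i0[216:228,311:323].mean(2).round().astype(int))
```

```text
init R-B rows180-198 cols355-368
[[ -3  -3  -4  -2  -4  -4  46  46  41  42  41  44  43  44  42]
 [ -3  -4   0  -1  -3   0  47  44  43  43  42  42  47  40  43]
 [ -5  -6  -3  -3  -3  -8  37  43  39  39  40  42  40  42  41]
 [ -6  -4  -5  -5  -6  -6  34  40  39  40  39  41  40  39  40]
 [ -6  -4  -4  -4  -6  -4  34  40  39  38  40  39  39  40  40]
 [ -6  -5  -6  -6  -6  -6   8   8  32  45  42  42  41  44  45]
 [ -4  -4  -3  -5  -7 -11  -3  -3   1  41  43  40  43  43  42]
 [ -7  -7  -6  -6  -6  -5  -3  -5  -1  35  43  44  42  41  42]
 [ -5  -3  -4  -4  -8  -3  -4  -6  13  43  45  45  41  45  45]
 [ -6  -5  -4  -5  -5  -6  -4   8  36  43  41  40  39  40  41]
 [ -5  -3  -6  -6  -4  -5  13  47  49  44  42  41  42  42  44]
 [ -1  -1  -2   0  -1  -3   1  32  43  43  41  43  42  42  42]
 [ -4  -5  -5  -3  -5  -5  -1  -3  23  44  43  42  42  43  41]
 [ -9  -7  -8  -7  -3  -7  -2  -3   2  42  43  44  45  46  43]
 [ -9  -9  -9  -9  -7  -5  -1  -4  11  43  45  44  43  43  42]
 [ -5  -4  -6  -7  -6  -3  -4   2  36  46  43  43  40  42  43]
 [ -6  -6  -5  -6  -7  -1  22  34  43  43  43  43  42  43  
[... 1749 characters left out ...]
5 -0.0154  0.085 ] 0.1216 177.7
peg1 [ 0.5742 -0.1402  0.085 ] 0.12 -92.3
init peg gray
[[148 145 146 146 146 146 147 144 148 146 149 147]
 [147 145 146 148 146 144 147 148 144 147 146 145]
 [145 145 150 146 145 146 146 143 147 148 145 144]
 [148 147 146 145 120 100  80  99 148 143 142 144]
 [145 145 142 113 123 125 120  91  99 149 147 149]
 [144 148 143 126 132 135 122  92 103 151 146 146]
 [147 146 139 109 133 131 118  82 104 145 145 146]
 [145 146 145 118 109 119 102 149 150 146 147 146]
 [143 146 146 148 145 127 149 145 143 146 144 146]
 [144 144 144 147 144 148 147 145 147 146 146 144]
 [148 146 148 146 143 150 144 145 145 144 145 144]
 [148 145 147 145 146 144 145 148 147 146 143 144]]
```

Run:
```python
from h import *
np.set_printoptions(linewidth=200)
c=pickle.load(open('top.pkl','rb'));t2=pickle.load(open('t2.pkl','rb'))
for n,i in(('init',c['image']),('before click',t2['image'])):
    print(n);print(i[134:148,306:332].mean(2).round().astype(int))
P=ray(c,(317.52,185.97),.03)
for n,uv,z in(('pins0',(362.2,188.1),.02),('pins1',(318.4,142),.02),('post',(316.2,139),.03),('pinsBefore',(324.2,143.3),.02)):
    X=ray(c,uv,z);d=X-P;print(n,np.hypot(*d[:2]).round(4),np.degrees(np.arctan2(d[1],d[0])).round(1))
```

```text
init
[[121 123 123 119  95  91  94  97  98  92  92  96  96  96  97  96  77 123 122 121 121 120 120 121 119 121]
 [126 123 124 123 104  88  91  96  93  92  86  85  83  88  82  82  77 125 123 122 125 122 122 124 121 121]
 [126 120 122 126 119  45  35  36  51  64  80  66  40  45  44  52  72 122 117 121 119 122 118 124 120 122]
 [121 123 120 123 119  43  42  50  47  86 116  93  43  54  53  60  87 127 124 125 120 124 120 120 119 123]
 [125 124 124 125 121  60  61  64  61  79  96  84  56  69  63  65  87 128 122 125 123 121 120 123 118 127]
 [122 127 123 122 118  59  62  62  70 104 108  99  79  63  63  67  82 125 123 119 119 121 118 120 122 122]
 [118 120 120 125 119  53  61  62  72 103 123  98  83  63  65  64  84 121 123 122 119 119 119 122 123 122]
 [107 110 110 111 106  62  64  62  54  90  94  89  57  49  65  64  75 118 114 114 115 111 111 111 108 110]
 [112 111 111 107 107  59  63  61  58  43  61  51  49  64  62  61  76 112 107 102 104 106 108 109 105 109]
 [111 109 110 112 108  70  70  64  79  86  86  97  94  96  77  85  89 113 113 113 112 113 112 113 111 113]
 [113 115 120 141 145 148
[... 1291 characters left out ...]
117  65  65  64  65  56  65  51  58 122 129 126 122 118 115 116 120 126 126 116 118 116]
 [122 119 123 121 123  72  79  91 111 107 105  90  96 128 127 127 123 105  99 128 126 123 127 124 124 121]
 [123 102 125 133 152 160 162 162 161 157 157 161 157 151 144 139 136 160 156 128 128 126 123 116 122 124]
 [159 160 158 157 157 157 158 154 151 156 157 154 155 157 152 155 150 158 152 150 154 143 135 141 130 127]
 [155 155 156 157 157 156 155 154 151 153 156 155 155 156 156 156 152 156 155 152 153 142 145 157 155 158]
 [158 157 155 155 157 155 156 152 154 154 157 154 155 151 156 151 155 153 153 155 158 158 156 155 153 154]]
pins0 0.1539 -93.2
pins1 0.1542 -2.0
post 0.1625 0.7
pinsBefore 0.1515 -9.7
```

The numbers settle it: the ball is still pushed back about 3 mm, and the leading pin sits almost in front of it. The plate rests about 2.7° short, so it isn't clicked. The job asks for the click first, so I'll put the cap back the same way, close it, finish the click and redo the removal.

{"name": "play_rows", "arguments": {
  "rows": [
    {"slide": [0,0,0.06],"delta_rot": [0,0,0],"fingers": -0.9},
    {"slide": [0,0,0.12],"delta_rot": [0,0,0],"fingers": -0.9},
    {"slide": [0,0,0.13],"delta_rot": [0,0,0],"fingers": -0.9},
    {"slide": [0,0,0.13],"delta_rot": [0,0,0],"fingers": -0.9},
    {"slide": [0,0,0.13],"delta_rot": [0,0,0],"fingers": -0.9},
    {"slide": [0,0,0.11],"delta_rot": [0,0,0],"fingers": -0.9},
    {"slide": [0,0,0.07],"delta_rot": [0,0,0],"fingers": -0.9},
    {"slide": [0,0,0.02],"delta_rot": [0,0,0],"fingers": -0.9}
  ]
}}

```text
time_s: 24.28
tcp_pos: [0.4974, -0.0166, 0.1337]
eef_rot: [179.9, 0.0, -33.5]
contact_force: [-0.5, -0.7, -0.6]
gripper_width: 0.0136
gripper_force: 25.0
```

{"name": "play_rows", "arguments": {
  "rows": [
    {"slide": [0,0,0.03],"delta_rot": [0,0,0],"fingers": -0.9},
    {"slide": [0,0,0.03],"delta_rot": [0,0,0],"fingers": -0.9},
    {"slide": [0,0,0.03],"delta_rot": [0,0,0],"fingers": -0.9}
  ]
}}

```text
time_s: 24.65
tcp_pos: [0.4979, -0.0164, 0.1209]
eef_rot: [-180.0, -0.0, -33.5]
contact_force: [0.4, -0.6, -1.0]
gripper_width: 0.014
gripper_force: 25.0
```

Going on smoothly with no contact force. On down to seat it.

{"name": "play_rows", "arguments": {
  "rows": [
    {"slide": [0,0,0.02],"delta_rot": [0,0,0],"fingers": -0.9},
    {"slide": [0,0,0.02],"delta_rot": [0,0,0],"fingers": -0.9},
    {"slide": [0,0,0.014],"delta_rot": [0,0,0],"fingers": -0.9},
    {"slide": [0,0,0],"delta_rot": [0,0,0],"fingers": -0.9}
  ]
}}

```text
time_s: 25.15
tcp_pos: [0.4979, -0.0165, 0.113]
eef_rot: [-180.0, -0.0, -33.5]
contact_force: [-0.6, -0.3, 2.0]
gripper_width: 0.0137
gripper_force: 25.0
```

Seated as before. Turning it closed again, clockwise 1.0 rad.

{"name": "play_rows", "arguments": {
  "rows": [
    {"slide": [0,0,0],"delta_rot": [0,0,0.8],"fingers": -0.9},
    {"slide": [0,0,0],"delta_rot": [0,0,0.8],"fingers": -0.9},
    {"slide": [0,0,0],"delta_rot": [0,0,0.8],"fingers": -0.9},
    {"slide": [0,0,0],"delta_rot": [0,0,0.8],"fingers": -0.9},
    {"slide": [0,0,0],"delta_rot": [0,0,0.8],"fingers": -0.9},
    {"slide": [0,0,0],"delta_rot": [0,0,0.8],"fingers": -0.9},
    {"slide": [0,0,0],"delta_rot": [0,0,0.8],"fingers": -0.9},
    {"slide": [0,0,0],"delta_rot": [0,0,0.8],"fingers": -0.9}
  ]
}}

```text
time_s: 26.15
tcp_pos: [0.498, -0.0165, 0.113]
eef_rot: [-180.0, -0.0, -63.0]
contact_force: [0.3, -0.2, 0.9]
gripper_width: 0.014
gripper_force: 25.0
```

{"name": "play_rows", "arguments": {
  "rows": [
    {"slide": [0,0,0],"delta_rot": [0,0,0.8],"fingers": -0.9},
    {"slide": [0,0,0],"delta_rot": [0,0,0.8],"fingers": -0.9},
    {"slide": [0,0,0],"delta_rot": [0,0,0.8],"fingers": -0.9},
    {"slide": [0,0,0],"delta_rot": [0,0,0.8],"fingers": -0.9},
    {"slide": [0,0,0],"delta_rot": [0,0,0.8],"fingers": -0.9},
    {"slide": [0,0,0],"delta_rot": [0,0,0.8],"fingers": -0.9},
    {"slide": [0,0,0],"delta_rot": [0,0,0.8],"fingers": -0.9},
    {"slide": [0,0,0],"delta_rot": [0,0,0],"fingers": -0.9}
  ]
}}

```text
time_s: 27.15
tcp_pos: [0.498, -0.0165, 0.113]
eef_rot: [-180.0, 0.0, -88.5]
contact_force: [0.4, 0.6, 1.3]
gripper_width: 0.0134
gripper_force: 25.0
```

```bash
python3 st.py
```

```text
27.15 [ 0.498  -0.0165  0.113 ] [-179.97    0.    -88.5 ] [0.4 0.6 1.3] [ 0.15 -0.06  0.01] 0.013430657084786477
```

Closed again. Releasing, and going back to the peg.

{"name": "play_rows", "arguments": {
  "rows": [
    {"slide": [0,0,0],"delta_rot": [0,0,0.5],"fingers": -0.9},
    {"slide": [0,0,0],"delta_rot": [0,0,0],"fingers": 0.0},
    {"slide": [0,0,0],"delta_rot": [0,0,0],"fingers": 0.0},
    {"slide": [0,0,0],"delta_rot": [0,0,0],"fingers": 0.0},
    {"slide": [0,0,-0.1],"delta_rot": [0,0,0],"fingers": 0.0},
    {"slide": [0,0,-0.2],"delta_rot": [0,0,0],"fingers": 0.0},
    {"slide": [0,0,-0.28],"delta_rot": [0,0,0],"fingers": 0.0}
  ]
}}

```text
time_s: 28.02
tcp_pos: [0.4972, -0.0167, 0.2011]
eef_rot: [179.9, -0.0, -90.8]
contact_force: [0.7, -0.7, -0.8]
gripper_width: 0.0439
gripper_force: 0.0
```

{"name": "play_rows", "arguments": {
  "rows": [
    {"slide": [0.267,-0.173,0],"delta_rot": [0,0,0],"fingers": 0},
    {"slide": [0.267,-0.173,0],"delta_rot": [0,0,0],"fingers": 0},
    {"slide": [0.267,-0.173,0],"delta_rot": [0,0,0],"fingers": 0},
    {"slide": [0,0,0],"delta_rot": [0,0,0],"fingers": 0}
  ]
}}

```text
time_s: 28.52
tcp_pos: [0.575, -0.1402, 0.2002]
eef_rot: [180.0, -0.0, -91.0]
contact_force: [-0.2, 1.5, 0.9]
gripper_width: 0.0439
gripper_force: 0.0
```

{"name": "play_rows", "arguments": {
  "rows": [
    {"slide": [0,0,0.24],"delta_rot": [0,0,0],"fingers": 0},
    {"slide": [0,0,0.24],"delta_rot": [0,0,0],"fingers": 0},
    {"slide": [0,0,0.24],"delta_rot": [0,0,0],"fingers": 0},
    {"slide": [0,0,0.24],"delta_rot": [0,0,0],"fingers": 0},
    {"slide": [0,0,0],"delta_rot": [0,0,0],"fingers": -0.8},
    {"slide": [0,0,0],"delta_rot": [0,0,0],"fingers": -0.8},
    {"slide": [0,0,0],"delta_rot": [0,0,0],"fingers": -0.8},
    {"slide": [0,0,0],"delta_rot": [0,0,0],"fingers": -0.8}
  ],
  "squeeze": 35
}}

```text
time_s: 29.52
tcp_pos: [0.5751, -0.1377, 0.0576]
eef_rot: [-179.8, 0.0, -90.8]
contact_force: [-0.1, 0.4, 5.2]
gripper_width: 0.0151
gripper_force: 35.0
```

{"name": "play_rows", "arguments": {
  "rows": [
    {"slide": [0,-0.0133,0],"delta_rot": [0,0,-0.2],"fingers": -0.8},
    {"slide": [0,-0.0133,0],"delta_rot": [0,0,-0.2],"fingers": -0.8},
    {"slide": [0,0,0],"delta_rot": [0,0,0],"fingers": -0.8}
  ]
}}

```text
time_s: 29.9
tcp_pos: [0.5792, -0.1377, 0.0576]
eef_rot: [-179.8, -0.0, -88.9]
contact_force: [-1.1, 1.4, 7.2]
gripper_width: 0.0148
gripper_force: 35.0
```

{"name": "play_rows", "arguments": {
  "rows": [
    {"slide": [0,-0.0133,0],"delta_rot": [0,0,-0.2],"fingers": -0.8},
    {"slide": [0,0,0],"delta_rot": [0,0,0],"fingers": -0.8},
    {"slide": [0,0,0],"delta_rot": [0,0,0],"fingers": -0.8}
  ]
}}

```text
time_s: 30.28
tcp_pos: [0.5795, -0.1377, 0.0576]
eef_rot: [-180.0, -0.0, -88.1]
contact_force: [-5.9, 1.6, 12.7]
gripper_width: 0.0154
gripper_force: 35.0
```

It dropped into a well at x≈0.579: low force there, and resistance beyond it. Releasing, rising, returning over the cap and checking the ball and pins.

{"name": "play_rows", "arguments": {
  "rows": [
    {"slide": [0,0,0],"delta_rot": [0,0,0],"fingers": 0.1},
    {"slide": [0,0,0],"delta_rot": [0,0,0],"fingers": 0.1},
    {"slide": [0,0,0],"delta_rot": [0,0,0],"fingers": 0.1},
    {"slide": [0,0,-0.2],"delta_rot": [0,0,0],"fingers": 0.1},
    {"slide": [0,0,-0.25],"delta_rot": [0,0,0],"fingers": 0.1},
    {"slide": [0,0,-0.25],"delta_rot": [0,0,0],"fingers": 0.1},
    {"slide": [0,0,-0.25],"delta_rot": [0,0,0],"fingers": 0.1},
    {"slide": [0,0,0],"delta_rot": [0,0,0],"fingers": 0.1}
  ]
}}

```text
time_s: 31.28
tcp_pos: [0.5817, -0.1379, 0.2018]
eef_rot: [-179.7, -0.0, -88.1]
contact_force: [-0.9, 0.2, -0.8]
gripper_width: 0.0485
gripper_force: 0.0
```

{"name": "play_rows", "arguments": {
  "rows": [
    {"slide": [-0.267,0.172,0],"delta_rot": [0,0,0],"fingers": 0.1},
    {"slide": [-0.267,0.172,0],"delta_rot": [0,0,0],"fingers": 0.1},
    {"slide": [-0.267,0.172,0],"delta_rot": [0,0,0],"fingers": 0.1},
    {"slide": [0,0,0],"delta_rot": [0,0,0],"fingers": 0.1}
  ]
}}

```text
time_s: 31.78
tcp_pos: [0.4967, -0.0185, 0.198]
eef_rot: [180.0, 0.0, -87.9]
contact_force: [0.8, -0.4, 0.1]
gripper_width: 0.0482
gripper_force: 0.0
```

```bash
python3 st.py
python3 - <<'E'
from h import *
from plant import r
np.set_printoptions(linewidth=200)
cn=[r.capture('top') for _ in range(3)];i=np.mean([k['image'].astype(float) for k in cn],0)
print(i[134:148,306:330].mean(2).round().astype(int));print((i[...,2]-i[...,0])[140:145,306:330].round().astype(int))
g=i[178:194,346:362].mean(2);print(g.round().astype(int))
E
```

```text
31.775 [ 0.4967 -0.0185  0.198 ] [ 1.7997e+02  3.0000e-02 -8.7910e+01] [ 0.8 -0.4  0.1] [ 0.   -0.16  0.02] 0.04823434362209297
[[132 133 134 131 105  96 107 105 109 107 104 104 106 107 107 107  84 135 134 133 133 131 133 132]
 [134 133 135 134 114  98 105 103 104  97  97  94  94  95  95  91  85 137 135 134 132 133 133 134]
 [134 135 136 136 133  41  47  47  47  68  88  70  47  47  49  49  83 138 132 133 134 133 132 133]
 [134 133 133 135 131  51  50  52  56  93 126 102  50  56  53  62  94 138 134 133 133 133 133 133]
 [134 135 134 136 133  66  69  71  68  84 107  92  56  75  70  70  93 135 133 133 134 132 132 132]
 [133 133 134 135 131  65  67  70  73 109 116 107  90  70  69  70  93 136 131 132 133 133 133 132]
 [133 132 133 134 130  65  70  72  80 114 134 106  93  73  74  70  90 136 132 132 132 130 131 130]
 [120 121 120 121 115  68 102 116 108  96 100  96 110 134 128  99  85 126 124 122 122 121 123 121]
 [121 119 121 119 115  90 130 131 126  88  67  87 130 126 127 124  91 120 117 116 117 117 118 118]
 [121 118 122 122 121 117 128 127 128 126 105 109 126 126 128 124 100 126 124 123
[... 1163 characters left out ...]
 122 123 157 157 155 153 126]
 [160 158 157 160 152  70  94 144 137 126 122 158 156 159 155 126]
 [161 157 156 156 128  47  69 139 144 129 114 158 156 155 156 136]
 [151 157 155 159 153  54  53  48  66  97 160 157 156 158 154 139]
 [136 160 157 157 153 107  74  76 122 160 157 157 157 158 153 118]
 [123 159 158 157 157 161 161 161 159 156 155 156 155 157 153 109]
 [112 161 158 156 156 157 156 158 156 154 154 155 157 158 153 111]
 [ 87 154 156 158 156 156 157 157 155 155 155 156 156 156 155 125]
 [ 90 153 159 158 156 156 156 156 156 154 154 156 156 156 156 125]
 [ 83 144 159 157 155 157 156 156 157 154 156 156 157 156 156 118]
 [ 79 138 158 156 156 156 155 156 156 154 156 155 156 155 152 103]]
```

Now it is truly clicked: the pins at columns 313 and 319 straddle the ball at 316, which is fully extended. Back onto the cap.

{"name": "play_rows", "arguments": {
  "rows": [
    {"slide": [0.01,-0.008,0],"delta_rot": [0,0,0],"fingers": 0.1},
    {"slide": [0,0,0.2],"delta_rot": [0,0,0],"fingers": 0.1},
    {"slide": [0,0,0.2],"delta_rot": [0,0,0],"fingers": 0.1},
    {"slide": [0,0,0.12],"delta_rot": [0,0,0],"fingers": 0.1},
    {"slide": [0,0,0.04],"delta_rot": [0,0,0],"fingers": 0.1},
    {"slide": [0,0,0],"delta_rot": [0,0,0],"fingers": 0.1}
  ],
  "squeeze": 25
}}

```text
time_s: 32.67
tcp_pos: [0.4999, -0.0222, 0.1142]
eef_rot: [180.0, -0.0, -88.1]
contact_force: [0.5, 0.3, 0.7]
gripper_width: 0.048
gripper_force: 0.0
```

{"name": "play_rows", "arguments": {
  "rows": [
    {"slide": [-0.015,0.012,0.008],"delta_rot": [0,0,0],"fingers": 0.1},
    {"slide": [0,0,0],"delta_rot": [0,0,0],"fingers": -0.3},
    {"slide": [0,0,0],"delta_rot": [0,0,0],"fingers": -0.9},
    {"slide": [0,0,0],"delta_rot": [0,0,0],"fingers": -0.9},
    {"slide": [0,0,0],"delta_rot": [0,0,0],"fingers": -0.9},
    {"slide": [0,0,0],"delta_rot": [0,0,0],"fingers": -0.9}
  ]
}}

```text
time_s: 33.42
tcp_pos: [0.4979, -0.0195, 0.1133]
eef_rot: [-180.0, 0.0, -88.1]
contact_force: [-0.5, 0.6, 1.8]
gripper_width: 0.0141
gripper_force: 25.0
```

```bash
python3 st.py
```

```text
33.425 [ 0.4979 -0.0195  0.1133] [-179.99    0.    -88.07] [-0.5  0.6  1.8] [0.19 0.18 0.03] 0.014069604658987758
```

Loosening counter-clockwise by 1.0 rad.

{"name": "play_rows", "arguments": {
  "rows": [
    {"slide": [0,0,0],"delta_rot": [0,0,-0.8],"fingers": -0.9},
    {"slide": [0,0,0],"delta_rot": [0,0,-0.8],"fingers": -0.9},
    {"slide": [0,0,0],"delta_rot": [0,0,-0.8],"fingers": -0.9},
    {"slide": [0,0,0],"delta_rot": [0,0,-0.8],"fingers": -0.9},
    {"slide": [0,0,0],"delta_rot": [0,0,-0.8],"fingers": -0.9},
    {"slide": [0,0,0],"delta_rot": [0,0,-0.8],"fingers": -0.9},
    {"slide": [0,0,0],"delta_rot": [0,0,-0.8],"fingers": -0.9},
    {"slide": [0,0,0],"delta_rot": [0,0,-0.8],"fingers": -0.9}
  ]
}}

```text
time_s: 34.42
tcp_pos: [0.498, -0.0195, 0.1133]
eef_rot: [-180.0, -0.0, -58.6]
contact_force: [-0.4, 0.0, 1.1]
gripper_width: 0.014
gripper_force: 25.0
```

{"name": "play_rows", "arguments": {
  "rows": [
    {"slide": [0,0,0],"delta_rot": [0,0,-0.8],"fingers": -0.9},
    {"slide": [0,0,0],"delta_rot": [0,0,-0.8],"fingers": -0.9},
    {"slide": [0,0,0],"delta_rot": [0,0,-0.8],"fingers": -0.9},
    {"slide": [0,0,0],"delta_rot": [0,0,-0.8],"fingers": -0.9},
    {"slide": [0,0,0],"delta_rot": [0,0,-0.8],"fingers": -0.9},
    {"slide": [0,0,0],"delta_rot": [0,0,-0.8],"fingers": -0.9},
    {"slide": [0,0,0],"delta_rot": [0,0,-0.8],"fingers": -0.9},
    {"slide": [0,0,0],"delta_rot": [0,0,-0.5],"fingers": -0.9}
  ]
}}

```text
time_s: 35.42
tcp_pos: [0.498, -0.0195, 0.1133]
eef_rot: [-180.0, -0.0, -30.7]
contact_force: [-1.0, -0.5, 1.6]
gripper_width: 0.0135
gripper_force: 25.0
```

{"name": "play_rows", "arguments": {
  "rows": [
    {"slide": [0,0,0],"delta_rot": [0,0,0],"fingers": -0.9},
    {"slide": [0,0,-0.007],"delta_rot": [0,0,0],"fingers": -0.9},
    {"slide": [0,0,-0.007],"delta_rot": [0,0,0],"fingers": -0.9},
    {"slide": [0,0,0],"delta_rot": [0,0,0],"fingers": -0.9}
  ]
}}

```text
time_s: 35.92
tcp_pos: [0.4978, -0.0195, 0.1153]
eef_rot: [-180.0, 0.0, -30.8]
contact_force: [0.4, -0.2, -1.5]
gripper_width: 0.0138
gripper_force: 25.0
```

```bash
python3 st.py
```

```text
35.925 [ 0.4978 -0.0195  0.1153] [-180.     0.   -30.8] [ 0.4 -0.2 -1.5] [ 0.07 -0.02  0.02] 0.01381925131351801
```

Free again. Lifting slowly to the same height.

{"name": "play_rows", "arguments": {
  "rows": [
    {"slide": [0,0,-0.02],"delta_rot": [0,0,0],"fingers": -0.9},
    {"slide": [0,0,-0.03],"delta_rot": [0,0,0],"fingers": -0.9},
    {"slide": [0,0,-0.05],"delta_rot": [0,0,0],"fingers": -0.9},
    {"slide": [0,0,-0.06],"delta_rot": [0,0,0],"fingers": -0.9},
    {"slide": [0,0,-0.06],"delta_rot": [0,0,0],"fingers": -0.9},
    {"slide": [0,0,-0.06],"delta_rot": [0,0,0],"fingers": -0.9},
    {"slide": [0,0,-0.06],"delta_rot": [0,0,0],"fingers": -0.9},
    {"slide": [0,0,-0.06],"delta_rot": [0,0,0],"fingers": -0.9}
  ]
}}

```text
time_s: 36.92
tcp_pos: [0.4978, -0.0195, 0.1759]
eef_rot: [-180.0, -0.0, -30.8]
contact_force: [0.3, 0.1, -0.9]
gripper_width: 0.014
gripper_force: 25.0
```

{"name": "play_rows", "arguments": {
  "rows": [
    {"slide": [0,0,-0.08],"delta_rot": [0,0,0],"fingers": -0.9},
    {"slide": [0,0,-0.08],"delta_rot": [0,0,0],"fingers": -0.9},
    {"slide": [0,0,-0.08],"delta_rot": [0,0,0],"fingers": -0.9},
    {"slide": [0,0,-0.08],"delta_rot": [0,0,0],"fingers": -0.9},
    {"slide": [0,0,-0.08],"delta_rot": [0,0,0],"fingers": -0.9},
    {"slide": [0,0,-0.06],"delta_rot": [0,0,0],"fingers": -0.9},
    {"slide": [0,0,-0.04],"delta_rot": [0,0,0],"fingers": -0.9},
    {"slide": [0,0,0],"delta_rot": [0,0,0],"fingers": -0.9}
  ]
}}

```text
time_s: 37.92
tcp_pos: [0.498, -0.0195, 0.2506]
eef_rot: [-180.0, -0.0, -30.8]
contact_force: [-0.1, 1.0, -0.4]
gripper_width: 0.014
gripper_force: 25.0
```

{"name": "play_rows", "arguments": {
  "rows": [
    {"slide": [0,0,0],"delta_rot": [0,0,0],"fingers": -0.9},
    {"slide": [0,0,0],"delta_rot": [0,0,0],"fingers": -0.9},
    {"slide": [0,0,0],"delta_rot": [0,0,0],"fingers": -0.9},
    {"slide": [0,0,0],"delta_rot": [0,0,0],"fingers": -0.9},
    {"slide": [0,0,0],"delta_rot": [0,0,0],"fingers": -0.9},
    {"slide": [0,0,0],"delta_rot": [0,0,0],"fingers": -0.9}
  ]
}}

```text
time_s: 38.67
tcp_pos: [0.4979, -0.0195, 0.2503]
eef_rot: [-180.0, -0.0, -30.8]
contact_force: [-0.0, -0.4, -0.6]
gripper_width: 0.0136
gripper_force: 25.0
```

```bash
python3 st.py
python3 - <<'E'
from h import *
from plant import r
np.set_printoptions(linewidth=200)
i=r.capture('top')['image'].astype(float)
print(i[138:144,309:324].mean(2).round().astype(int))
# scene: mean change against the first picture, in boxes: tin/rear tub region and bystanders
a=pickle.load(open('scene.pkl','rb'))['image'].astype(float);b=r.capture('scene')['image'].astype(float);cv2.imwrite('pics/end.png',b)
d=np.abs(b-a).mean(2)
for n,(x0,y0,x1,y1) in dict(torch=(328,130,372,152),tape=(376,152,408,172),screwdriver=(250,254,316,292),pliers=(150,256,204,300),padlock=(180,328,220,358),fuse=(250,312,300,348)).items():print(n,d[y0:y1,x0:x1].mean().round(1),(d[y0:y1,x0:x1]>60).sum())
E
```

```text
38.675 [ 0.4979 -0.0195  0.2503] [-180.     -0.    -30.78] [-0.  -0.4 -0.6] [ 0.   -0.01  0.03] 0.013585819266305981
[[135 137  65  71  68  71  90 109  92  55  75  71  75  94 138]
 [136 132  64  68  66  73 109 118 110  91  72  67  71  89 138]
 [136 134  64  68  70  80 115 133 106  92  72  78  69  90 136]
 [123 116  69 107 115 109  96  97  99 111 131 128 102  85 128]
 [120 117  91 130 133 124  89  70  88 134 129 128 121  90 120]
 [124 123 116 130 127 129 129 106 108 128 127 128 126 101 123]]
torch 8.4 57
tape 3.4 0
screwdriver 4.3 6
pliers 3.8 0
padlock 3.8 0
fuse 4.1 0[ WARN:0@1.014] global loadsave.cpp:1063 imwrite_ Unsupported depth image for selected encoder is fallbacked to CV_8U.
```

The carousel is in its click, the cap is held up level and still, and nothing round about has moved. Handing in.

```bash
python3 -c "
from plant import r
print(r.close_job())"
```

```text
the job is handed in; nothing more can be done
None
```

I handed the job in at about 39 s: the carousel is in its click stop and the front tub's cap, which loosened counter-clockwise, is held level about 14 cm up; I first took the cap off with the plate about 2.7° short of the click, so I closed it again, finished the click and redid the removal.

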